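Chock a row of round bar offcuts

ROBOT

A 7-joint arm with a two-finger parallel gripper is mounted at the origin on the work surface. World frame = base frame: x ahead of the robot, y to its left, z up, the work surface at z = 0. Lengths are in m, angles in rad, forces in N, time in s.
With the tool pointing down it reaches from about 0.4 to 0.85 m from the base axis. Payload 4.5 kg.
Tool frame: the origin (TCP) lies at the very end of the fingers, on their centre line; the grasp point (between the pads) lies 19 mm behind it (r.grip_point_offset is the distance from the TCP to the grasp point, in m); z points along the fingers, y is the line along which they close (so a half turn about z gives the same grasp; the last joint's range is limited). The gripper opens to 88 mm and grips with 3 to 60 N. Pads are 18 mm wide; open, the fingers measure 123 mm over their backs; the gripper's body (75 mm by 187 mm) begins 45 mm behind the grasp point.
Start: joints at [1.18, 0.689, -0.195, 1.565, 0.157, 0.902, -0.215], TCP at [0.258, -0.569, 0.239] pointing down, gripper open.
Joint ranges: [-3.01, 3.01], [-0.46, 2.08], [-1.47, 1.51], [0.13, 2.56], [-1, 4.14], [0.04, 2.09], [-2.66, 2.66]. Speed limits (rad/s): [2.57, 2.57, 3.14, 3.14, 3.14, 3.14, 3.14].

INTERFACE

Orientations are given as a unit quaternion [x, y, z, w].
In Python, from plant import r gives the robot as it stands.
- The arm moves only by the tool carry_out, never from a script. Its argument "rows" is a list of rows, each a list of 3 entries, a list of its own where there are three numbers: the shift along the tool's x, y, z in cm, then the turn, a rotation vector about the tool's x, y, z in degrees, then the closure, from 0 (fully open) to 1 (shut). A call has 1 to 12 rows; each row is the pose to reach, as a shift and turn from the pose commanded when the call began, along the tool's axes at that moment; what a row does not reach only later rows make up. A row lasts 1/10 s, in which the tool goes at most 50 mm and 8.59 degrees, less where a joint would pass 70% of its speed; a pose out of reach is approached as far as the arm can. A call with a gripper value outside its range is refused whole. The fingers move at their own pace and stop on an object; "newtons" is the grip in N (left out, the last holds). Time passes only in rows, so rows that repeat a pose let the fingers close. It gives the time, the measured TCP pose, the force, the opening and the grip force at its end, in the units of the state.
- r.get_state(): the state, without advancing time (a new reading comes with each control period).
- r.snapshot(name): name is "scene" or "top" or "wrist"; returns a dict with "image" (400x640x3 uint8, red, green, blue), "fx", "fy", "cx", "cy" (pixels), "pose" (4x4, takes a point from camera to world coordinates). Camera axes: x right, y up, looking along -z (the intrinsics and any distortion apply to the point x, -y, -z); pixel columns grow to the right and rows downward; lengths in m; the calibration is good to about 2 mm. A picture is of the moment at which its call begins. There is no depth.
- r.finish_job(): hands the job in; it is judged then, once.
The state is a dict: "clock": time; "q": joint angles; "qd": joint speeds; "joint_torque": joint torques, N m; "tool_pos": TCP position; "eef_rot": TCP orientation; "contact_force": force on the tool from outside, world axes, zero at the start; "moment": the same for the moment, N m; "opening": opening from 0.0 (shut) to 1.0 (fully open); "finger_force": force on a finger pad.
Only numpy, scipy, OpenCV 4.12 (cv2) and the standard library are available. Lean on these libraries where they do the work, as an engineer would, in place of code of your own. Each camera call takes 0.05 s, during which the arm holds its last target. There are 200 camera calls.

TASK

The copper offcut belongs with the brass and the dark steel one, which lie on their sides in a row on the wooden board with the steel stop. Lift the copper one out of the rack, set it down in the small dark wooden saddle and let go of it, so that you can take it again by its ends, and lay it on its side, squarely in line, at the open end of the row, all three closed up against the stop, and let go. Only then bring the orange chock and set it flat on the board, sloping face against the copper offcut, centred and square, pushed up snug so that the row cannot roll apart; leave the aluminium offcut, the jar and the steel bench block where they are.

Things in the scene. Friction and masses are not known exactly. Their poses are not given: they have to be found in the camera images.
- copper_center (a point): Copper-coloured round bar offcut, solid, 30 mm diameter, 60 mm long, 0.4 kg, lying on its side. Point: its centre; x along its length (y, z turn as it rolls). It starts in either bay of the rack, centre 25 mm above the bench; cheeks 4 mm from its ends stand 5 mm above its top, so there it can only be gripped across its diameter.
- brass_center (a point): Brass (yellow) round bar offcut, same size, about 0.36 kg, lying on its side in the row on the board; centre, x along its length. It may lie next to the stop or outermost, and a few mm apart from its neighbour. Lying offcuts roll when pushed and do not roll by themselves on the flat.
- steel_center (a point): Dark steel round bar offcut, same size, about 0.33 kg, the other one of the row on the board; centre, x along its length.
- rowboard: Fixed wooden board flat on the bench, 200 x 90 x 6 mm, with a bright steel stop bar (80 long, 26 mm above the board) at one end. Origin: centre of the underside; x from the stop along the length to the open end, y across, z up. Stop's inner face at x = -88 mm. The offcuts lie along y, about mid-width. Packed tight, their axes are at x = -73, -43 and -13 mm and the chock's toe at x = -4 mm.
- rack: Fixed narrow rack, 148 x 24 mm, two bays end to end: two wooden rails (tops 12 mm above the bench) carry the offcuts; three aluminium cheeks, 4 mm thick, 45 mm high, at x = -72, 0 and 72 mm. Origin: centre of the underside; x along it, as the offcuts lie; bays at x = -36 and +36 mm. Narrower than an offcut, so fingers can pass on both long sides.
- rest_seat (a point): Fixed dark wooden saddle with a groove, 36 mm long and 24 mm wide, rails 12 mm high, like the rack without cheeks. The point is where the centre of an offcut comes to lie, 25 mm above the bench, and x is the line of the groove. An offcut sticks out 12 mm at both ends and is wider than the saddle, so it can be gripped across or by its ends.
- chock: Orange aluminium chock, 48 mm long (x), 40 mm wide (y), 26 mm high, about 0.1 kg, loose on the bench. Origin at the centre of the underside. Its flat-topped back runs from x = -24 to +4 mm; from there the face slopes down at 50 degrees to a blunt toe 2 mm high at x = +24 mm. Its two sides are upright and parallel.
- chock_toe (a point): Middle of the chock's toe, at its underside, 24 mm along +x from the chock's origin; axes as the chock's.
- alu_center (a point): Aluminium (bright grey) offcut of the same size, 0.12 kg, in the other bay of the rack; centre, x along its length. Leave it.
- jar: Small glass jar with a metal cap, 54 mm across, 50 mm high, loose; origin at the centre of its underside. Leave it.
- block: Flat square steel bench block, 44 x 44 x 20 mm, loose; origin at the centre of its underside. Leave it.
Mind the look-alikes: they are no part of the job. What is shaped like the chock but red or turquoise is not meant. What is shaped like the part that bears rest_seat but red is not meant.

How it is judged:
By the outcome, as a careful person would: the job done as asked, in the order asked, and still so for the second after the job is handed in, with the robot touching nothing.
It also fails if it takes over 70 s, if anything falls off the work surface, if the arm or the gripper's body presses on something with over 40 N, if the wrist force passes 120 N, or if a joint passes its speed limit or range.

## Working session

There is one attempt and no reset: what is moved stays moved. The work goes in short steps, Python scripts to look and compute and a tool call to move; the robot and the scene stay as the last step left them, time stands still between calls to the robot, and variables do not carry over. Pictures are saved under pics/ and viewed, at most 10 in all, crops included, and the job is handed in when it is done.

Besides the shell and the picture viewer there is one more tool, called after ">>>" as name(argument=value, ...) on one line, values as JSON. carry_out: Moves the arm, as the interface text tells. Its arguments: {"type":"object","properties":{"rows":{"type":"array"},"newtons":{"type":"number"}},"required":["rows"]}

```bash
mkdir -p pics; python3 - <<'E'
from plant import r
import cv2,numpy as np,pickle
for n in("top","scene"):
    s=r.snapshot(n); cv2.imwrite(f"pics/{n}0.png",s["image"][:,:,::-1]); pickle.dump(s,open(f"pics/{n}0.pkl","wb"))
    print(n,s["fx"],s["fy"],s["cx"],s["cy"],[k for k in s]);print(np.round(s["pose"],4))
st=r.get_state();print(st)
E
```

```text
top 435.8583563694017 435.8583563694017 323.91648909072967 196.9889257895713 ['image', 'fx', 'fy', 'cx', 'cy', 'pose']
[[ 0.0058  0.9983 -0.0577  0.5169]
 [-1.      0.0059  0.0021  0.035 ]
 [ 0.0024  0.0577  0.9983  1.1039]
 [ 0.      0.      0.      1.    ]]
scene 402.934476197912 402.934476197912 319.9084303265217 196.67584307209108 ['image', 'fx', 'fy', 'cx', 'cy', 'pose']
[[ 0.3695 -0.6719  0.6419  1.0853]
 [ 0.9292  0.2648 -0.2577 -0.1773]
 [ 0.0032  0.6917  0.7222  0.6168]
 [ 0.      0.      0.      1.    ]]
{'clock': 0.1, 'q': array([ 1.1797917 ,  0.68989038, -0.19455613,  1.56620323,  0.15729534,
        0.90253995, -0.21508419]), 'qd': array([-7.03798446e-04, -3.53173336e-03,  9.84053159e-05, -2.05307671e-03,
        2.58146421e-04,  6.85747329e-04, -4.47405794e-04]), 'joint_torque': array([-3.36958292e-03, -5.28504968e+01, -1.27127822e+00, -1.53838384e+01,
       -5.25069726e-02,  2.01526513e-03,  2.37943698e-05]), 'tool_pos': array([ 0.25733505, -0.56894724,  0.23800705]), 'eef_rot': array([ 9.77515112e-01,  2.10863763e-01, -2.21919332e-04, -7.93693402e-04]), 'contact_force': array([ 0.40876077, -0.26028002, -0.23610561]), 'moment': array([ 0.01725733, -0.01667996,  0.03292114]), 'finger_force': 0.0, 'opening': 1.0001121012084815}
```

View pics/top0.png

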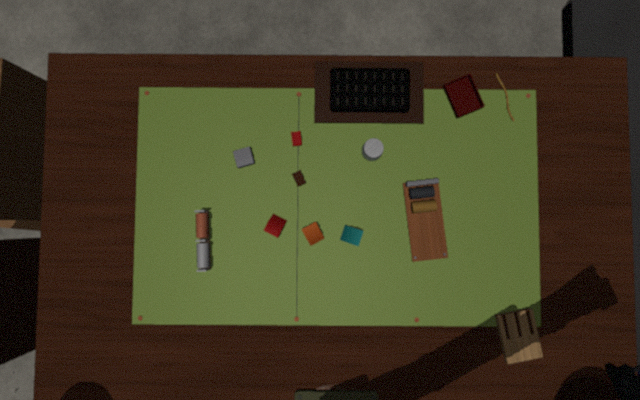

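View pics/scene0.png

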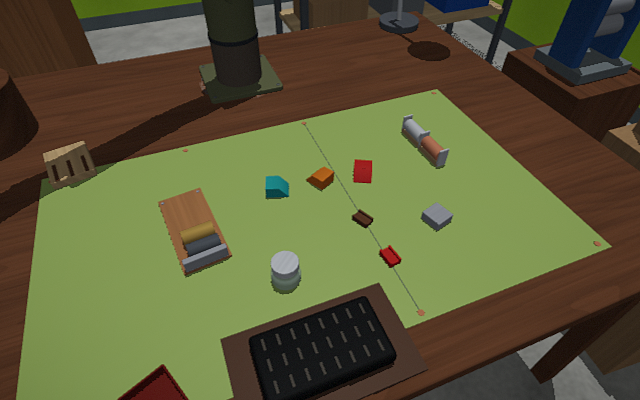

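Candidates (top view): for the copper, copper (203,224) or aluminium (204,255) in the rack. For the chock, orange (313,233), red (275,225) or turquoise (352,235). For the saddle, dark brown (299,178) or red (297,139). I choose the copper, the orange and the dark brown one. The board is at (425,220), with its stop at the upper end (422,183); steel lies next to the stop and brass is outermost.

```bash
cat > h.py <<'E'
import numpy as np,cv2
from scipy.spatial.transform import Rotation as R
def p2w(s,u,v,z):
    d=np.array([(u-s["cx"])/s["fx"],-(v-s["cy"])/s["fy"],-1.]);P=s["pose"];d=P[:3,:3]@d
    return P[:3,3]+d*(z-P[2,3])/d[2]
def w2p(s,p):
    P=s["pose"];c=P[:3,:3].T@(np.asarray(p)-P[:3,3]);return s["cx"]-s["fx"]*c[0]/c[2],s["cy"]+s["fy"]*c[1]/c[2]
def move(st,p,yaw):
    """shift (cm, tool axes) and rotvec (deg) to TCP p, tool down, tool y along world angle yaw (mod pi)"""
    T=R.from_quat(st["eef_rot"]);best=None
    for k in(0,np.pi):
        a=yaw+k;y=np.array([np.cos(a),np.sin(a),0]);z=np.array([0,0,-1.]);x=np.cross(y,z)
        v=(T.inv()*R.from_matrix(np.c_[x,y,z])).as_rotvec(degrees=True)
        if best is None or np.linalg.norm(v)<np.linalg.norm(best):best=v
    return np.round(T.inv().apply(np.asarray(p)-st["tool_pos"])*100,2),np.round(best,2)
E
python3 - <<'E'
import pickle,cv2
from h import *
s=pickle.load(open("pics/top0.pkl","rb"));im=s["image"]
for n,u,v,z in[("copper",203,224,.03),("alu",204,255,.03),("rackend1",203,209,.045),("rackend2",204,271,.045),("saddle",299,178,.012),("chock",313,233,.02),("red",275,225,.02),("turq",352,235,.02),("stop",422,183,.032),("steel",422,192,.03),("brass",425,206,.03),("boardend",431,260,.006),("jar",373,149,.05),("block",244,157,.02),("redsad",297,139,.01)]:
    print(n,np.round(p2w(s,u,v,z),3))
a=cv2.resize(im[120:280,190:350],None,fx=5,fy=5,interpolation=cv2.INTER_CUBIC)[:600]
b=cv2.resize(im[170:270,395:455],None,fx=4,fy=4)
cv2.imwrite("pics/c1.png",np.clip(cv2.convertScaleAbs(a,alpha=1.5),0,255)[:,:,::-1])
E
```

```text
copper [0.511 0.33  0.03 ]
alu [0.435 0.325 0.03 ]
rackend1 [0.547 0.326 0.045]
rackend2 [0.398 0.321 0.045]
saddle [0.627 0.096 0.012]
chock [0.49  0.059 0.02 ]
red [0.509 0.154 0.02 ]
turq [ 0.486 -0.037  0.02 ]
stop [ 0.615 -0.209  0.032]
steel [ 0.593 -0.21   0.03 ]
brass [ 0.558 -0.217  0.03 ]
boardend [ 0.424 -0.236  0.006]
jar [ 0.696 -0.086  0.05 ]
block [0.679 0.233 0.02 ]
redsad [0.727 0.102 0.01 ]
```

View pics/c1.png

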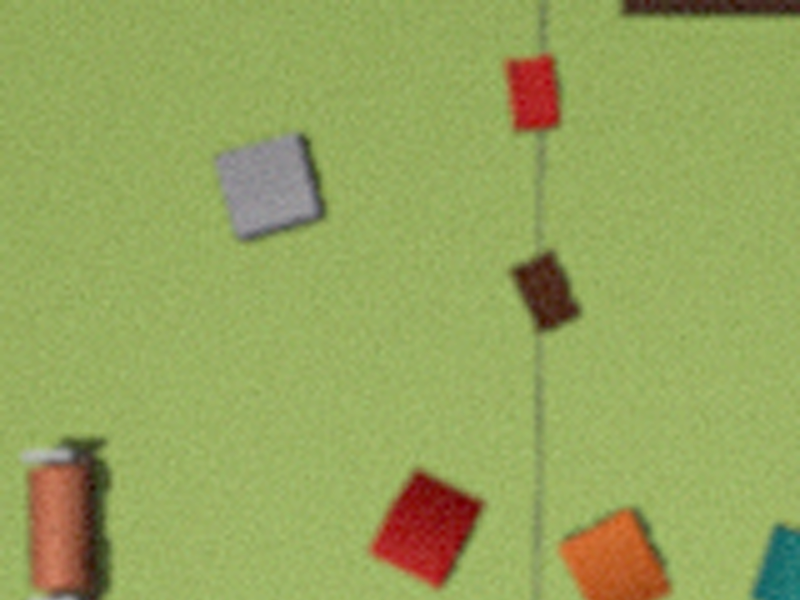

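The crop confirms it: copper in the far rack bay, the dark brown saddle at crop (545,290), the orange chock at crop (615,550). Moving to look at the board closely first, since it's on the way.

```bash
python3 - <<'E'
from plant import r
from h import *
st=r.get_state();print(R.from_quat(st["eef_rot"]).as_matrix().round(3))
print(move(st,[.5,-.2,.30],np.radians(-80)),move(st,[.5,-.2,.30],np.radians(0)))
E
```

```text
[[ 0.911  0.412 -0.001]
 [ 0.412 -0.911  0.001]
 [-0.    -0.002 -1.   ]]
(array([ 37.32, -23.62,  -6.16]), array([-0.09,  0.02, 14.35])) (array([ 37.32, -23.62,  -6.16]), array([-9.000e-02, -5.000e-02, -6.565e+01]))
```

>>> carry_out(rows=[[[37.3,-23.6,-6.2],[0,0,14.3],0],[[37.3,-23.6,-6.2],[0,0,14.3],0],[[37.3,-23.6,-6.2],[0,0,14.3],0],[[37.3,-23.6,-6.2],[0,0,14.3],0],[[37.3,-23.6,-6.2],[0,0,14.3],0],[[37.3,-23.6,-6.2],[0,0,14.3],0],[[37.3,-23.6,-6.2],[0,0,14.3],0],[[37.3,-23.6,-6.2],[0,0,14.3],0],[[37.3,-23.6,-6.2],[0,0,14.3],0],[[37.3,-23.6,-6.2],[0,0,14.3],0],[[37.3,-23.6,-6.2],[0,0,14.3],0],[[37.3,-23.6,-6.2],[0,0,14.3],0]])

```text
clock: 1.3
tool_pos: [0.4991, -0.202, 0.3003]
eef_rot: [0.996, 0.087, -0.001, 0.0]
contact_force: [-0.4, -0.5, -0.5]
opening: 0.997
finger_force: 0.0
```

```bash
python3 - <<'E'
from plant import r
from h import *
import pickle
s=r.snapshot("wrist");st=r.get_state()
cv2.imwrite("pics/w1.png",s["image"][:,:,::-1]);pickle.dump(s,open("pics/w1.pkl","wb"))
print(st["clock"],st["tool_pos"],s["fx"],s["pose"].round(3))
print(move(st,[.55,.1,.30],np.radians(-80)))
E
```

```text
1.35 [ 0.49894853 -0.20239034  0.30033839] 342.18078438366837 [[ 0.172  0.933  0.315  0.58 ]
 [-0.985  0.163  0.055 -0.188]
 [ 0.    -0.32   0.947  0.446]
 [ 0.     0.     0.     1.   ]]
(array([ 10.21, -28.92,   0.  ]), array([ 0.03,  0.09, -0.13]))
```

View pics/w1.png

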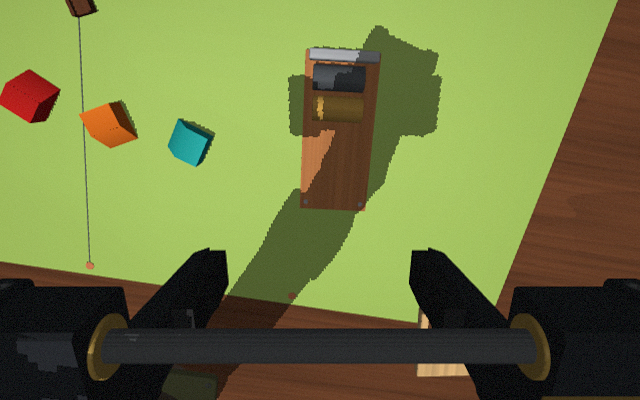

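The wrist view shows the board, stop at the top (343,56), steel (339,78) next to it and brass (338,109) outermost with the open end toward (333,210); orange chock (108,124) between red and turquoise. Next view is over the saddle, chock and rack.

>>> carry_out(rows=[[[6,-33,0],[0,0,0],0],[[6,-33,0],[0,0,0],0],[[6,-33,0],[0,0,0],0],[[6,-33,0],[0,0,0],0],[[6,-33,0],[0,0,0],0],[[6,-33,0],[0,0,0],0],[[6,-33,0],[0,0,0],0],[[6,-33,0],[0,0,0],0],[[6,-33,0],[0,0,0],0],[[6,-33,0],[0,0,0],0],[[6,-33,0],[0,0,0],0]])

```text
clock: 2.45
tool_pos: [0.502, 0.1322, 0.3007]
eef_rot: [0.996, 0.085, -0.0, 0.001]
contact_force: [0.6, -1.2, -0.0]
opening: 1.003
finger_force: 0.0
```

```bash
python3 - <<'E'
from plant import r
from h import *
import pickle
s=r.snapshot("wrist");st=r.get_state()
pickle.dump(s,open("pics/w2.pkl","wb"))
print(st["clock"],st["tool_pos"],s["pose"].round(3)[:3,3])
im=s["image"][:,:,::-1]
cv2.imwrite("pics/w2.png",cv2.resize(im[0:300],(800,375)) if 0 else cv2.resize(im,None,fx=1.25,fy=1.25,interpolation=cv2.INTER_CUBIC))
s=pickle.load(open("pics/w1.pkl","rb"))
for n,u,v,z in[("openL",301,209,.006),("openR",364,211,.006),("stopL",307,48,.032),("stopR",380,53,.032),("steel",339,78,.03),("brass",338,109,.03)]:print(n,p2w(s,u,v,z).round(4))
E
```

```text
2.5 [0.50197161 0.13262607 0.30069227] [0.583 0.146 0.447]
openL [ 0.4168 -0.1923  0.006 ]
openR [ 0.4288 -0.278   0.006 ]
stopL [ 0.6158 -0.1688  0.032 ]
stopR [ 0.6248 -0.2499  0.032 ]
steel [ 0.5911 -0.21    0.03  ]
brass [ 0.5572 -0.2154  0.03  ]
```

View pics/w2.png

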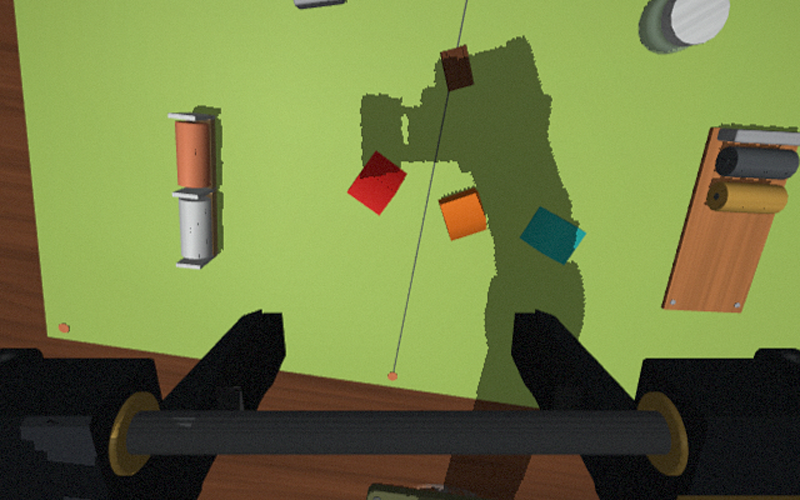

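```bash
python3 - <<'E'
from plant import r
from h import *
import pickle
s=pickle.load(open("pics/w2.pkl","rb"))
f=lambda u,v,z:p2w(s,u/1.25,v/1.25,z)
c=[f(188,117,.045),f(192,194,.045),f(192.5,265,.045)]
print("cheeks",np.round(c,4)); print("copper",f(194,153,.035).round(4),"edges",f(177,153,.03).round(4),f(211,153,.03).round(4))
q=[f(*x,.012) for x in((440,50),(466,45),(473,83),(448,91))];print("saddle",np.round(q,4),np.mean(q,0))
st=r.get_state();print(move(st,[c[0][0]-.036,.33,.15],np.radians(-90)))
E
```

```text
cheeks [[0.5419 0.3299 0.045 ]
 [0.4719 0.325  0.045 ]
 [0.3993 0.3231 0.045 ]]
copper [0.509  0.3284 0.035 ] edges [0.5053 0.3465 0.03  ] [0.5109 0.3146 0.03  ]
saddle [[0.6382 0.116  0.012 ]
 [0.6465 0.0932 0.012 ]
 [0.6156 0.0794 0.012 ]
 [0.6046 0.1013 0.012 ]] [0.62623379 0.09746098 0.012     ]
(array([  3.76, -19.39,  15.05]), array([0.05, 0.01, 9.84]))
```

>>> carry_out(rows=[[[3.8,-19.4,15],[0,0,7.5],0],[[3.8,-19.4,15],[0,0,7.5],0],[[3.8,-19.4,15],[0,0,7.5],0],[[3.8,-19.4,15],[0,0,7.5],0],[[3.8,-19.4,15],[0,0,7.5],0],[[3.8,-19.4,15],[0,0,7.5],0],[[3.8,-19.4,15],[0,0,7.5],0],[[3.8,-19.4,15],[0,0,7.5],0]])

```text
clock: 3.3
tool_pos: [0.5065, 0.3303, 0.1514]
eef_rot: [1.0, 0.021, 0.001, 0.001]
contact_force: [0.7, -0.1, -0.0]
opening: 1.001
finger_force: 0.0
```

```bash
cat >> h.py <<'E'
def snap(n,name="wrist"):
    from plant import r; import pickle
    s=r.snapshot(name);st=r.get_state();pickle.dump((s,st),open(f"pics/{n}.pkl","wb"))
    cv2.imwrite(f"pics/{n}.png",cv2.resize(s["image"][:,:,::-1],None,fx=1.25,fy=1.25,interpolation=cv2.INTER_CUBIC))
    a=R.from_quat(st["eef_rot"]).as_matrix()[:,1];print(st["clock"],st["tool_pos"].round(4),"yaw",np.degrees(np.arctan2(a[1],a[0])).round(2),"F",st["contact_force"].round(1),st["opening"])
    return s,st
E
python3 -c "
from h import *
snap('w3')"
```

```text
3.35 [0.5067 0.3303 0.1517] yaw -87.64 F [ 0.9 -0.5  0.3] 0.9977843911760088
```

View pics/w3.png

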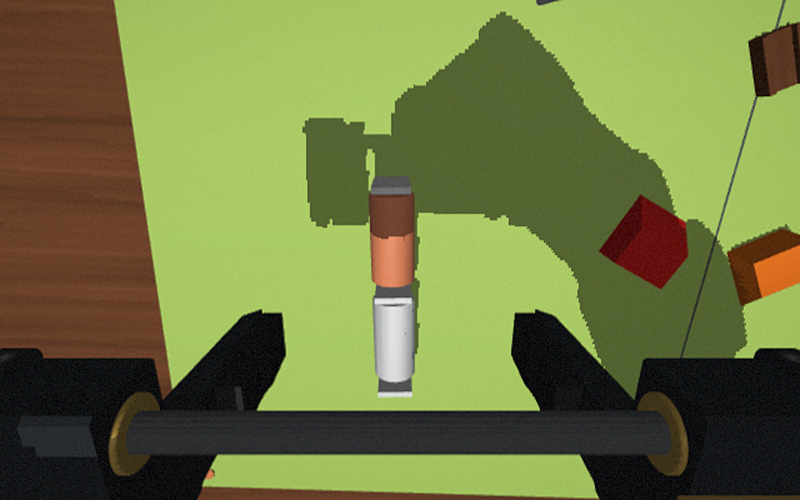

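```bash
python3 - <<'E'
from h import *
import pickle
s,st=pickle.load(open("pics/w3.pkl","rb"))
f=lambda u,v,z:p2w(s,u/1.25,v/1.25,z).round(4)
print("cheeks far,mid,near",f(391,191,.045),f(393,301,.045),f(395,394,.045))
print("cu lines",f(370,240,.03),f(413,240,.03), "alu", f(374,340,.03),f(414,340,.03))
print(w2p(s,[.507,.33,.025]),w2p(s,st["tool_pos"]-[0,0,.12]))
E
```

```text
cheeks far,mid,near [0.5409 0.3357 0.045 ] [0.4691 0.3318 0.045 ] [0.3976 0.3277 0.045 ]
cu lines [0.5052 0.3484 0.03  ] [0.5064 0.3203 0.03  ] alu [0.4311 0.344  0.03  ] [0.4323 0.3156 0.03  ]
(np.float64(318.5217737041241), np.float64(189.02371343676774)) (np.float64(318.20324901658483), np.float64(191.69134076361368))
```

>>> carry_out(rows=[[[-0.1,-0.4,8],[0,0,0.6],0],[[-0.1,-0.4,11],[0,0,0.6],0.3],[[-0.1,-0.4,14.3],[0,0,0.6],0.4],[[-0.1,-0.4,14.3],[0,0,0.6],0.4],[[-0.1,-0.4,14.3],[0,0,0.6],0.4],[[-0.1,-0.4,14.3],[0,0,0.6],0.5],[[-0.1,-0.4,14.3],[0,0,0.6],0.6],[[-0.1,-0.4,14.3],[0,0,0.6],0.8],[[-0.1,-0.4,14.3],[0,0,0.6],0.8],[[-0.1,-0.4,14.3],[0,0,0.6],0.8],[[-0.1,-0.4,14.3],[0,0,0.6],0.8]], newtons=25)

```text
clock: 4.45
tool_pos: [0.5051, 0.3342, 0.0092]
eef_rot: [1.0, 0.016, 0.001, 0.001]
contact_force: [-0.5, -3.4, 8.2]
opening: 0.334
finger_force: 25.0
```

>>> carry_out(rows=[[[0,0,-2],[0,0,0],0.8],[[0,0,-6],[0,0,0],0.8],[[0,0,-10],[0,0,0],0.8],[[0,0,-13],[0,0,0],0.8],[[0,0,-13],[0,0,0],0.8]])

```text
clock: 4.95
tool_pos: [0.5063, 0.3378, 0.1419]
eef_rot: [1.0, 0.017, 0.003, -0.002]
contact_force: [2.0, 0.8, -4.2]
opening: 0.335
finger_force: 24.9
```

```bash
python3 - <<'E'
from plant import r
from h import *
st=r.get_state();print(st["contact_force"],st["opening"],st["tool_pos"]);print(move(st,[.60,.085,.14],np.radians(-66)))
E
```

```text
[ 1.96464122  0.79508934 -4.21648769] 0.33481159500472535 [0.50632984 0.33781958 0.14188009]
(array([ 8.51, 25.58,  0.13]), array([ -0.19,  -0.43, -22.07]))
```

>>> carry_out(rows=[[[8.5,25.6,0],[0,0,-22],0.8],[[8.5,25.6,0],[0,0,-22],0.8],[[8.5,25.6,0],[0,0,-22],0.8],[[8.5,25.6,0],[0,0,-22],0.8],[[8.5,25.6,0],[0,0,-22],0.8],[[8.5,25.6,0],[0,0,-22],0.8],[[8.5,25.6,0],[0,0,-22],0.8],[[8.5,25.6,0],[0,0,-22],0.8],[[8.5,25.6,0],[0,0,-22],0.8]])

```text
clock: 5.85
tool_pos: [0.5965, 0.0855, 0.1368]
eef_rot: [0.978, 0.209, -0.001, -0.001]
contact_force: [0.2, 0.5, -4.2]
opening: 0.329
finger_force: 24.9
```

```bash
python3 -c "
from h import *
snap('w4')"
```

```text
5.9 [0.5967 0.0856 0.1371] yaw -65.87 F [ 0.  -0.6 -3.6] 0.3344888177107048
```

View pics/w4.png

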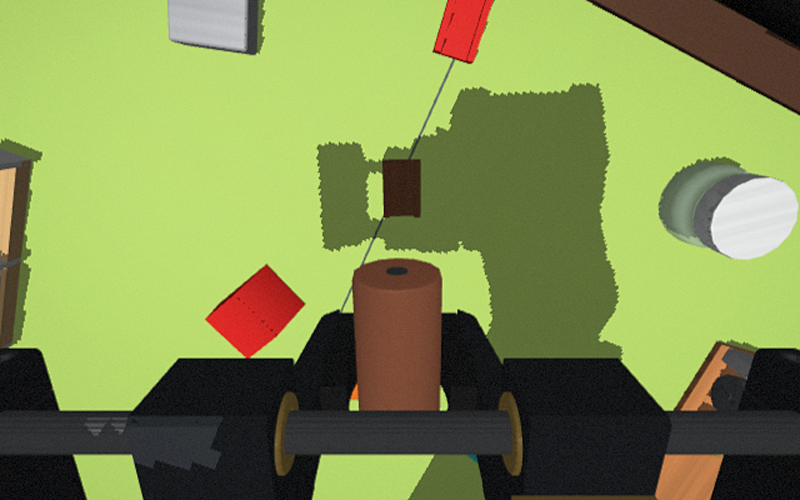

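```bash
python3 - <<'E'
from h import *
import pickle
s,st=pickle.load(open("pics/w4.pkl","rb"))
f=lambda u,v,z:p2w(s,u/1.25,v/1.25,z)
c=[f(*x,.012) for x in((384,159),(420,159),(421,216),(384,217))];m=np.mean(c,0);print(np.round(c,4),m)
d=(c[0]+c[1]-c[2]-c[3]);print("ang",np.degrees(np.arctan2(d[1],d[0])),np.linalg.norm(d)/2)
T=R.from_quat(st["eef_rot"]);p=st["tool_pos"]
g=lambda w:(T.inv().apply(w-p)*1000).round(1)
print("saddle in tool",g(m)); zc=p[2]+.0158
print("bar end centre",g(f(397,271,zc)),g(f(397,284,zc-.015)), "rim sides",g(f(354,272,zc)),g(f(441,272,zc)))
E
```

```text
[[0.6392 0.1147 0.012 ]
 [0.6484 0.0942 0.012 ]
 [0.6155 0.0782 0.012 ]
 [0.6051 0.0999 0.012 ]] [0.62704138 0.09676291 0.012     ]
ang 24.772787798121257 0.036847168214296996
saddle in tool [ 32.4   2.5 125. ]
bar end centre [ 31.2  -0.5 -15.8] [20.2 -0.6 -0.8] rim sides [ 30.8 -14.5 -15.8] [ 30.9  13.8 -15.9]
```

>>> carry_out(rows=[[[3.1,0.3,4],[0,0,-0.6],0.8],[[3.1,0.3,8],[0,0,-0.6],0.8],[[3.1,0.3,11.5],[0,0,-0.6],0.8],[[3.1,0.3,11.5],[0,0,-0.6],0.8],[[3.1,0.3,11.5],[0,0,-0.6],0.8]])

```text
clock: 6.4
tool_pos: [0.6269, 0.0945, 0.0228]
eef_rot: [0.977, 0.213, -0.0, -0.0]
contact_force: [-0.1, -0.2, -3.1]
opening: 0.327
finger_force: 24.9
```

```bash
python3 -c "
from h import *
s,st=snap('w5')
p=st['tool_pos'];T=R.from_quat(st['eef_rot'])
print((T.inv().apply(np.array([.627,.0968,.0092])-p)*100).round(2))"
```

```text
6.45 [0.6283 0.0944 0.0242] yaw -65.39 F [-0.3  0.3 -3.8] 0.3329976462142388
[-0.02 -0.27  1.5 ]
```

```bash
python3 - <<'E'
from h import *
from plant import r
P=[];C=[]
for i in range(4):
    s=r.snapshot("wrist");st=r.get_state();P.append(st["tool_pos"]);C.append(s["pose"][:3,3])
print(np.round(P,4));print(np.round(C,4))
E
```

```text
[[0.6289 0.0943 0.0249]
 [0.6291 0.094  0.0252]
 [0.629  0.0937 0.0251]
 [0.6287 0.0935 0.0249]]
[[0.7026 0.1289 0.1704]
 [0.7031 0.1286 0.1712]
 [0.7032 0.1284 0.1715]
 [0.7031 0.1281 0.1714]]
```

>>> carry_out(rows=[[[-0.1,-0.35,0],[0,0,0],0.8],[[-0.1,-0.35,0.5],[0,0,0],0.8],[[-0.1,-0.35,1.0],[0,0,0],0.8],[[-0.1,-0.35,1.0],[0,0,0],0.8],[[-0.1,-0.35,1.0],[0,0,0],0.8],[[-0.1,-0.35,1.0],[0,0,0],0.8],[[-0.1,-0.35,1.0],[0,0,0],0.8]])

```text
clock: 7.35
tool_pos: [0.6251, 0.0959, 0.0128]
eef_rot: [0.977, 0.212, 0.0, 0.0]
contact_force: [0.3, 0.7, -4.8]
opening: 0.335
finger_force: 24.9
```

```bash
python3 -c "
from h import *
s,st=snap('w6')
p=st['tool_pos'];T=R.from_quat(st['eef_rot'])
print((T.inv().apply(np.array([.627,.0968,.0092])-p)*100).round(2))"
```

```text
7.4 [0.6251 0.0959 0.0128] yaw -65.47 F [-0.3  0.5 -4.3] 0.329807875768364
[ 0.21 -0.    0.36]
```

View pics/w6.png

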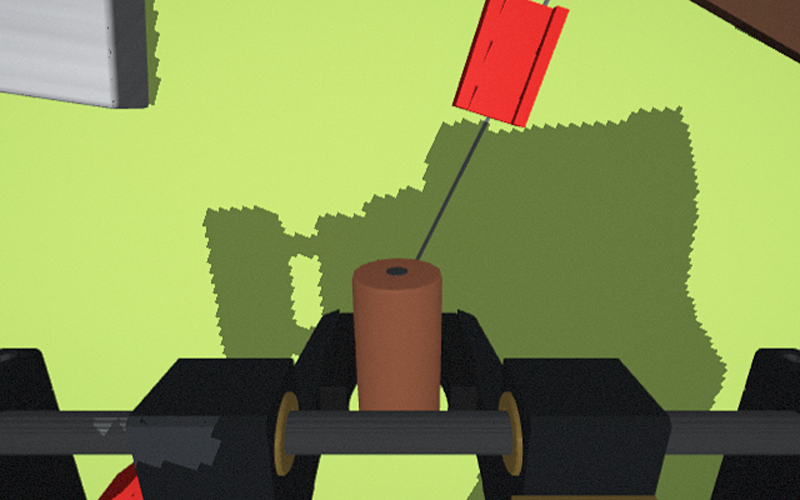

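The bar is held straight, end centre at (397,270), hiding the saddle beneath; the red saddle is clear at (510,60). Lower the last 3 mm and release.

>>> carry_out(rows=[[[0.1,0,0.2],[0,0,0],0.8],[[0.1,0,0.35],[0,0,0],0.8],[[0.1,0,0.35],[0,0,0],0.8],[[0.1,0,0.35],[0,0,0],0.8],[[0.1,0,0.35],[0,0,0],0.8]])

```text
clock: 7.9
tool_pos: [0.6263, 0.0964, 0.0096]
eef_rot: [0.977, 0.213, 0.0, 0.0]
contact_force: [-0.9, 0.6, -0.4]
opening: 0.331
finger_force: 24.9
```

>>> carry_out(rows=[[[0,0,0],[0,0,0],0.6],[[0,0,0],[0,0,0],0.5],[[0,0,0],[0,0,0],0.3],[[0,0,0],[0,0,0],0],[[0,0,0],[0,0,0],0],[[0,0,-4],[0,0,0],0],[[0,0,-8],[0,0,0],0],[[0,0,-12],[0,0,0],0],[[0,0,-14],[0,0,0],0],[[-3,0,-14],[0,0,0],0],[[-3,0,-14],[0,0,0],0],[[-3,0,-14],[0,0,0],0]])

```text
clock: 9.1
tool_pos: [0.5984, 0.0836, 0.1494]
eef_rot: [0.977, 0.212, -0.0, 0.0]
contact_force: [0.8, -0.9, -0.4]
opening: 1.004
finger_force: 0.0
```

```bash
cat >> h.py <<'E'
def seg(s,lo,hi,roi=None):
    h=cv2.cvtColor(s["image"],cv2.COLOR_RGB2HSV);m=cv2.inRange(h,np.array(lo),np.array(hi))
    if roi: k=np.zeros_like(m);k[roi[1]:roi[3],roi[0]:roi[2]]=255;m&=k
    c=max(cv2.findContours(m,cv2.RETR_EXTERNAL,cv2.CHAIN_APPROX_NONE)[0],key=cv2.contourArea)
    return c
E
python3 - <<'E'
from h import *
s,st=snap('w7')
i=s["image"];print(i[200,318],w2p(s,[.627,.0968,.04]))
u,v=map(int,w2p(s,[.627,.0968,.04]))
c=seg(s,(0,90,20),(14,200,255),(u-60,v-80,u+60,v+80))
b=cv2.boundingRect(c);print(b,cv2.minAreaRect(c),cv2.contourArea(c))
for w in [(b[0],v),(b[0]+b[2],v)]:print(p2w(s,*w,.03).round(4))
E
```

```text
9.15 [0.599  0.0841 0.1492] yaw -65.46 F [ 0.4 -0.1  0.6] 1.0042153125875426
[165 196  98] (np.float64(318.48203363647184), np.float64(155.8717531239236))
(299, 112, 38, 81) ((317.5, 152.0), (80.0, 37.0), 90.0) 2726.0
[0.6195 0.1101 0.03  ]
[0.6318 0.0831 0.03  ]
```

View pics/w7.png

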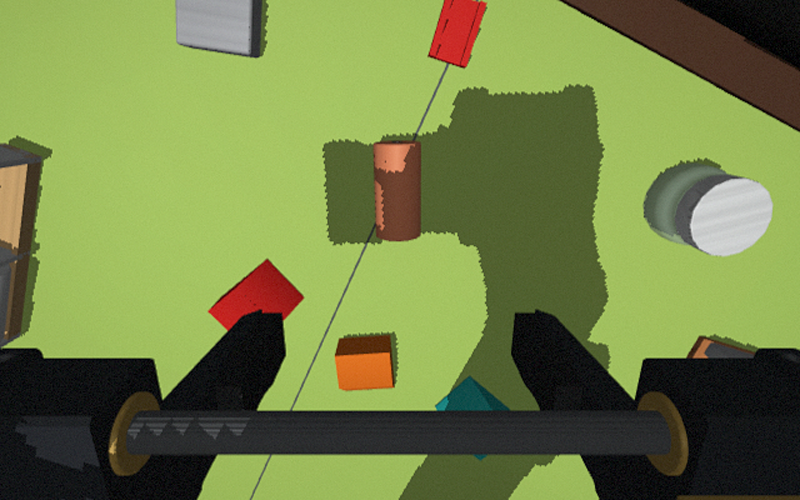

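The copper lies squarely in the saddle (397,190); the chock is at (365,362). Now fit silhouettes of copper, chock and brass numerically.

```bash
cat >> h.py <<'E'
import scipy.optimize as so
t=np.linspace(0,2*np.pi,24,endpoint=False)
CYL=np.array([[x,.015*np.cos(a),.015*np.sin(a)] for x in(-.03,.03) for a in t])
CHK=np.array([[x,y,z] for y in(-.02,.02) for x,z in((-.024,0),(-.024,.026),(.004,.026),(.024,.002),(.024,0))])
def hull(s,M,p,z):
    c,n=np.cos(p[2]),np.sin(p[2]);W=M@np.array([[c,n,0],[-n,c,0],[0,0,1]])+[p[0],p[1],z]
    return cv2.convexHull(np.array([w2p(s,w) for w in W],np.float32))
def fit(views,M,z,p0,lo,hi,pad=12):
    """views: snapshots; fits x,y,yaw by mean mask disagreement at 4x"""
    D=[]
    for s in views:
        b=cv2.boundingRect(hull(s,M,p0,z));x0,y0,x1,y1=max(b[0]-pad,0),max(b[1]-pad,0),b[0]+b[2]+pad,b[1]+b[3]+pad
        cr=cv2.resize(s["image"][y0:y1,x0:x1],None,fx=4,fy=4,interpolation=cv2.INTER_LINEAR)
        D.append((s,x0,y0,cv2.inRange(cv2.cvtColor(cr,cv2.COLOR_RGB2HSV),np.array(lo),np.array(hi))))
    def cost(p):
        e=0
        for s,x0,y0,m in D:
            h=(hull(s,M,p,z)-[x0,y0]+.5)*4-.5;k=np.zeros_like(m);cv2.fillConvexPoly(k,np.round(h*16).astype(np.int32),255,cv2.LINE_AA,4)
            e+=cv2.absdiff(k,m).sum()/max(k.sum(),1)
        return e/len(D)
    sx=np.array([[0,0,0],[.006,0,0],[0,.006,0],[0,0,.15]])+p0
    o=so.minimize(cost,p0,method="Nelder-Mead",options=dict(initial_simplex=sx,maxiter=200,xatol=1e-5,fatol=1e-5))
    return o.x,o.fun
def ld(n):
    import pickle;a=pickle.load(open(f"pics/{n}.pkl","rb"));return a if isinstance(a,dict) else a[0]
E
python3 - <<'E'
from h import *
from plant import r
o=(6,150,40),(16,255,255)
w=ld("w7");
for uv in((292,270),(292,300),(317,180),(317,130)):print(uv,cv2.cvtColor(w["image"][uv[1],uv[0]][None,None],cv2.COLOR_RGB2HSV)[0,0])
for n in(["top0"],["w1"],["w2"],["w7"],["w1","w2","w7"]):
    V=[ld(k) for k in n];R_=[]
    for y in np.radians([25,115,205,295]):
        p,f=fit(V,CHK,0,[.493,.059,y],*o);R_.append((round(f,3),p[:2].round(4),np.degrees(p[2]).round(1)))
    print(n,R_)
p,f=fit([w],CYL,.025,[.627,.0968,.43],(0,90,20),(14,200,255));print("cu",p.round(4),np.degrees(p[2]),f)
for n in("w1","w2"):
    v=ld(n);p,f=fit([v],CYL,.021,[.557,-.2154,np.radians(97)],(15,120,20),(28,255,255));print("brass",n,p.round(4),np.degrees(p[2]),f)
print(r.get_state()["q"])
E
```

```text
(292, 270) [ 12 231  86]
(292, 300) [ 13 216 216]
(317, 180) [  9 137 112]
(317, 130) [ 10 131 232]
['top0'] [(np.float64(0.102), array([0.4907, 0.0602]), np.float64(30.0)), (np.float64(0.255), array([0.4893, 0.0604]), np.float64(130.5)), (np.float64(0.091), array([0.4895, 0.0597]), np.float64(208.1)), (np.float64(0.274), array([0.4909, 0.0586]), np.float64(310.2))]
['w1'] [(np.float64(0.16), array([0.4882, 0.0623]), np.float64(27.7)), (np.float64(0.214), array([0.4834, 0.0659]), np.float64(131.1)), (np.float64(0.058), array([0.4865, 0.0605]), np.float64(206.0)), (np.float64(0.273), array([0.4909, 0.0575]), np.float64(314.6))]
['w2'] [(np.float64(0.206), array([0.4901, 0.0612]), np.float64(28.7)), (np.float64(0.201), array([0.4876, 0.0647]), np.float64(122.0)), (np.float64(0.068), array([0.4864, 0.0596]), np.float64(210.7)), (np.float64(0.164), array([0.4916, 0.0578]), np.float64(298.1))]
['w7'] [(np.float64(0.311), array([0.4907, 0.0629]), np.float64(28.6)), (np.float64(0.241), array([0.4879, 0.065 ]), np.float64(121.7)), (np.float64(0.059), array([0.4862, 0.06  ]), np.float64(206.4)), (np.float64(0.27), array([0.4921, 0.0621]), np.float64(282.5))]
['w1', 'w2', 'w7'] [(np.float64(0.233), array([0.4886, 0.0616]), np.float64(27.0)), (np.float64(0.234), array([0.4871, 0.0656]), np.float64(119.5)), (np.float64(0.065), array([0.4864, 0.0601]), np.float64(206.5)), (np.float64(0.245), array([0.4915, 0.0579]), np.float64(298.0))]
cu [0.6264 0.0973 0.4447] 25.481221281275342 0.0816114959946481
brass w1 [ 0.5566 -0.2143  1.6931] 97.00980385842823 0.0899777225299432
brass w2 [ 0.5569 -0.2147  1.6864] 96.6253515238589 0.0830672077491979
[-0.08602371  0.78037256 -0.22909481  1.70882616  0.25635246  0.68115331
 -1.59353825]
```

Chock pose is clear: (0.486, 0.060), toe toward 206.5°. The last joint's range favours gripping the copper at tool yaw +25°.

```bash
python3 - <<'E'
from plant import r
from h import *
st=r.get_state();m=move(st,[.6267,.097,.07],np.radians(25.1));print(m)
E
```

```text
(array([ 3.05, -0.03,  7.92]), array([-3.000e-02, -3.000e-02,  8.944e+01]))
```

>>> carry_out(rows=[[[3,0,0],[0,0,-8.5],0],[[3,0,0],[0,0,-17],0],[[3,0,0],[0,0,-25.5],0],[[3,0,0],[0,0,-34],0],[[3,0,0],[0,0,-42.5],0],[[3,0,0],[0,0,-51],0],[[3,0,0],[0,0,-59.5],0],[[3,0,0],[0,0,-68],0],[[3,0,0],[0,0,-76.5],0],[[3,0,3],[0,0,-85],0],[[3,0,6],[0,0,-90.5],0],[[3,0,7.9],[0,0,-90.5],0]])

```text
clock: 10.35
tool_pos: [0.6257, 0.0961, 0.0675]
eef_rot: [0.536, 0.844, -0.001, -0.001]
contact_force: [-0.1, 0.6, 0.2]
opening: 0.997
finger_force: 0.0
```

>>> carry_out(rows=[[[0,0,0],[0,0,0],0],[[0,0,0],[0,0,0],0],[[0,0,0],[0,0,0],0]])

```text
clock: 10.65
tool_pos: [0.627, 0.0971, 0.0714]
eef_rot: [0.537, 0.844, 0.001, 0.001]
contact_force: [0.5, 0.1, 0.6]
opening: 1.005
finger_force: 0.0
```

```bash
python3 - <<'E'
from h import *
s,st=snap('w8')
print(move(st,[.6267,.097,.012],np.radians(25.1)),st["q"].round(2))
p,f=fit([s],CYL,.025,[.6267,.097,.438],(0,90,20),(14,200,255));print(p.round(4),np.degrees(p[2]),f)
E
```

```text
10.7 [0.627  0.0969 0.0716] yaw 25.02 F [ 0.9 -0.6  0.2] 1.003217213712933
(array([ 0.02, -0.04,  5.96]), array([ 0.15,  0.02, -0.08])) [ 0.09  0.98 -0.59  1.64  0.74  0.76 -0.42]
[0.6259 0.0983 0.4421] 25.331298308372325 0.07851142492767084
```

>>> carry_out(rows=[[[0.1,0,3],[0,0,0],0],[[0.1,0,5],[0,0,0],0],[[0.1,0,5.9],[0,0,0],0],[[0.1,0,5.9],[0,0,0],0.1],[[0.1,0,5.9],[0,0,0],0.2],[[0.1,0,5.9],[0,0,0],0.5],[[0.1,0,5.9],[0,0,0],0.5],[[0.1,0,5.9],[0,0,0],0.5],[[0.1,0,5.9],[0,0,0],0.5],[[0.1,0,5.9],[0,0,0],0.5]], newtons=30)

```text
clock: 11.7
tool_pos: [0.6268, 0.0977, 0.0124]
eef_rot: [0.537, 0.844, 0.001, 0.001]
contact_force: [1.1, 0.1, 6.3]
opening: 0.679
finger_force: 30.0
```

```bash
python3 - <<'E'
from h import *
s,st=snap('w9')
print(st["finger_force"],move(st,[.50,-.226,.16],np.radians(97.4)))
E
```

```text
11.75 [0.6268 0.0977 0.0124] yaw 25.03 F [ 0.8 -0.2  6. ] 0.6777320889811473
29.999429052695632 (array([-23.97, -25.14, -14.82]), array([  0.13,   0.13, -72.37]))
```

>>> carry_out(rows=[[[0,0,-3],[0,0,0],0.5],[[0,0,-7],[0,0,0],0.5],[[0,0,-11],[0,0,0],0.5],[[-2.5,-2.5,-13],[0,0,-8],0.5],[[-5,-5,-13],[0,0,-16],0.5],[[-8,-8,-13],[0,0,-24],0.5],[[-11,-11,-13],[0,0,-32],0.5],[[-14,-14,-13],[0,0,-40],0.5],[[-17,-17,-13],[0,0,-48],0.5],[[-20,-20,-13],[0,0,-56],0.5],[[-22,-23,-13],[0,0,-64],0.5],[[-24,-25,-13],[0,0,-72.3],0.5]])

```text
clock: 12.95
tool_pos: [0.4967, -0.2288, 0.1398]
eef_rot: [-0.066, 0.998, -0.0, -0.003]
contact_force: [0.2, -0.0, -4.7]
opening: 0.68
finger_force: 30.0
```

>>> carry_out(rows=[[[0,0,0],[0,0,0],0.5],[[0,0,0],[0,0,0],0.5],[[0,0,0],[0,0,0],0.5]])

```text
clock: 13.25
tool_pos: [0.5005, -0.2248, 0.141]
eef_rot: [-0.064, 0.998, 0.001, -0.0]
contact_force: [0.4, -0.0, -4.0]
opening: 0.678
finger_force: 30.0
```

```bash
python3 - <<'E'
from h import *
s,st=snap('w10');print(st["q"].round(2),st["finger_force"])
sc,_=snap('s1',"scene")
br=(15,120,20),(28,255,255)
for n in("top0","scene0"):
    p,f=fit([ld(n)],CYL,.021,[.557,-.2145,np.radians(97)],*br);print("brass",n,p.round(4),np.degrees(p[2]),f)
c=(0,90,20),(14,200,255)
zc=st["tool_pos"][2]+.0126
p,f=fit([s],CYL,zc,[*st["tool_pos"][:2],np.radians(97.4)],*c);print("cu held",p.round(4),np.degrees(p[2]),f)
E
```

```text
13.3 [ 0.5008 -0.2246  0.1412] yaw 97.43 F [ 0.2  0.6 -4.6] 0.6800275649321161
[ 0.88  0.91 -0.98  1.86  0.96  0.93  1.13] 29.99955341219902
13.35 [ 0.5009 -0.2246  0.1413] yaw 97.45 F [ 0.3 -0.  -3.7] 0.6758777702312829
brass top0 [ 0.5587 -0.2151  1.6737] 95.8955005089802 0.3552182530091362
brass scene0 [ 0.5557 -0.2141  1.7591] 100.7888922444448 0.24434418491309298
cu held [ 0.4992 -0.2251  1.6935] 97.03028335732353 0.08787702839690444
```

```bash
python3 - <<'E'
from h import *
B=np.array([[x,y,z] for x in(-.1,.1) for y in(-.045,.045) for z in(0,.006)]+[[x,y,.032] for x in(-.1,-.088) for y in(-.04,.04)])
s=ld("w1");h=cv2.cvtColor(s["image"],cv2.COLOR_RGB2HSV)
for uv in((343,55),(270,130),(340,80),(335,180),(200,30),(400,100)):print(uv,h[uv[1],uv[0]])
def inv(s):
    s=dict(s);h=cv2.cvtColor(s["image"],cv2.COLOR_RGB2HSV);g=cv2.inRange(h,np.array((32,60,30)),np.array((48,255,255)))
    s["image"]=cv2.merge([255-g]*3);return s
for n in("w1","top0"):
    p,f=fit([inv(ld(n))],B,0,[.5216,-.2223,np.radians(187.4)],(0,0,128),(180,255,255));print(n,p.round(4),np.degrees(p[2]),f)
# brass in board
for p in(p,[.5216,-.2223,np.radians(187.4)]):
    c,n=np.cos(p[2]),np.sin(p[2]);d=np.array([.5567,-.2145])-p[:2];print("brass xb,yb",d@[c,n],d@[-n,c])
E
```

```text
(343, 55) [ 90   4 175]
(270, 130) [ 40 128 205]
(340, 80) [105  34  45]
(335, 180) [ 12 155  87]
(200, 30) [ 39 126 197]
(400, 100) [ 40 126  97]
w1 [ 0.5228 -0.2222  3.2618] 186.8881306789796 0.011021467267355797
top0 [ 0.5243 -0.2218  3.2636] 186.99301913001818 0.02368408654441867
brass xb,yb -0.0330131423203495 -0.003278496142959589
brass xb,yb -0.03581226345295148 -0.003214309626715656
```

```bash
python3 - <<'E'
from h import *
from plant import r
st=r.get_state();print(move(st,[.5196,-.2191,.0125],np.radians(96.9)))
E
```

```text
(array([-1.92,  0.3 , 12.88]), array([0.03, 0.01, 0.55]))
```

>>> carry_out(rows=[[[-1.9,0.3,3],[0,0,0.5],0.5],[[-1.9,0.3,7],[0,0,0.5],0.5],[[-1.9,0.3,10],[0,0,0.5],0.5],[[-1.9,0.3,12],[0,0,0.5],0.5],[[-1.9,0.3,12.8],[0,0,0.5],0.5],[[-1.9,0.3,12.8],[0,0,0.5],0.5],[[-1.9,0.3,12.8],[0,0,0.5],0.5],[[-1.9,0.3,12.8],[0,0,0.5],0.5]])

```text
clock: 14.15
tool_pos: [0.5201, -0.2205, 0.0146]
eef_rot: [-0.06, 0.998, -0.0, 0.001]
contact_force: [-0.2, 0.3, -4.6]
opening: 0.676
finger_force: 30.0
```

```bash
python3 - <<'E'
from h import *
s,st=snap('w11')
print(move(st,[.5196,-.2191,.0095],np.radians(96.9)))
E
```

```text
14.2 [ 0.5199 -0.2207  0.0145] yaw 96.84 F [ 0.2 -0.3 -4.4] 0.6774607204315122
(array([0.02, 0.16, 0.5 ]), array([-0.05,  0.12, -0.06]))
```

>>> carry_out(rows=[[[0,0.15,0.3],[0,0,0],0.5],[[0,0.15,0.55],[0,0,0],0.5],[[0,0.15,0.55],[0,0,0],0.5],[[0,0.15,0.55],[0,0,0],0.5],[[0,0.15,0.55],[0,0,0],0.5]])

```text
clock: 14.7
tool_pos: [0.5192, -0.219, 0.0091]
eef_rot: [-0.06, 0.998, -0.0, 0.001]
contact_force: [-1.6, 0.0, 6.2]
opening: 0.678
finger_force: 30.0
```

>>> carry_out(rows=[[[-0.2,0,0],[0,0,0],0.5],[[-0.4,0,0],[0,0,0],0.5],[[-0.6,0,0],[0,0,0],0.5],[[-0.8,0,0],[0,0,0],0.5],[[-1.0,0,0],[0,0,0],0.5],[[-1.2,0,0],[0,0,0],0.5],[[-1.2,0,0],[0,0,0],0.5],[[-1.2,0,0],[0,0,0],0.5]])

```text
clock: 15.5
tool_pos: [0.5235, -0.2187, 0.009]
eef_rot: [-0.06, 0.998, -0.002, -0.007]
contact_force: [-17.3, -0.4, 21.7]
opening: 0.676
finger_force: 30.0
```

```bash
python3 - <<'E'
from h import *
s,st=snap('w12')
d=st["tool_pos"][:2]-[.523,-.222];print("board",d@[-.9928,-.1201],d@[.1201,-.9928])
E
```

```text
15.55 [ 0.5235 -0.2186  0.0089] yaw 96.84 F [-17.6  -0.4  22.8] 0.677743661645821
board -0.0009147035171341606 -0.0032781869690154926
```

>>> carry_out(rows=[[[0,0,-0.1],[0,0,0],0.5],[[0,0,-0.2],[0,0,0],0.5],[[0,0,-0.3],[0,0,0],0.5],[[0,0,-0.3],[0,0,0],0.5],[[0,0,-0.3],[0,0,0],0.5]])

```text
clock: 16.05
tool_pos: [0.531, -0.2176, 0.0105]
eef_rot: [-0.06, 0.998, 0.0, 0.0]
contact_force: [0.5, -0.0, -4.1]
opening: 0.68
finger_force: 30.0
```

```bash
python3 - <<'E'
from h import *
s,st=snap('w13')
d=st["tool_pos"][:2]-[.523,-.222];print("board",d@[-.9928,-.1201],d@[.1201,-.9928],st["moment"].round(2))
E
```

```text
16.1 [ 0.5309 -0.2176  0.0105] yaw 96.83 F [ 0.3  1.2 -3.9] 0.6768384813099841
board -0.008413112598944101 -0.0034242082710089173 [ 0.05 -0.14 -0.  ]
```

>>> carry_out(rows=[[[-0.1,0,0],[0,0,0],0.5],[[-0.2,0,0],[0,0,0],0.5],[[-0.3,0,0],[0,0,0],0.5],[[-0.4,0,0],[0,0,0],0.5],[[-0.5,0,0],[0,0,0],0.5],[[-0.6,0,0],[0,0,0],0.5],[[-0.6,0,0],[0,0,0],0.5],[[-0.6,0,0],[0,0,0],0.5]])

```text
clock: 16.9
tool_pos: [0.5358, -0.2171, 0.0106]
eef_rot: [-0.06, 0.998, -0.0, -0.001]
contact_force: [-4.1, -0.7, -0.1]
opening: 0.671
finger_force: 30.0
```

```bash
cat >> h.py <<'E'
def bd(st):
    d=st["tool_pos"][:2]-[.523,-.222];print("board mm",1000*(d@[-.9928,-.1201]),1000*(d@[.1201,-.9928]))
E
python3 - <<'E'
from h import *
s,st=snap('w14');bd(st)
E
```

```text
16.95 [ 0.5359 -0.2171  0.0106] yaw 96.84 F [-5.6 -0.1  0.2] 0.6785328440496795
board mm -13.34634216866257 -3.2988002520744586
```

>>> carry_out(rows=[[[0.05,0,0.1],[0,0,0],0.5],[[0,0,0.2],[0,0,0],0.5],[[0,0,0.2],[0,0,0],0.5],[[0,0,0.2],[0,0,0],0.5]])

```text
clock: 17.35
tool_pos: [0.5358, -0.2172, 0.0091]
eef_rot: [-0.06, 0.998, -0.0, -0.001]
contact_force: [-7.0, -0.2, 3.9]
opening: 0.677
finger_force: 30.0
```

>>> carry_out(rows=[[[0.1,0,0],[0,0,0],0.5],[[0.2,0,0],[0,0,0],0.5],[[0.2,0,0],[0,0,0],0.5]])

```text
clock: 17.65
tool_pos: [0.5358, -0.2172, 0.0091]
eef_rot: [-0.06, 0.998, -0.0, 0.001]
contact_force: [-1.0, -0.4, -0.0]
opening: 0.683
finger_force: 30.0
```

>>> carry_out(rows=[[[0,0,0],[0,0,0],0.25],[[0,0,0],[0,0,0],0.1],[[0,0,0],[0,0,0],0],[[0,0,0],[0,0,0],0],[[0,0,-3],[0,0,0],0],[[0,0,-7],[0,0,0],0],[[0,0,-11],[0,0,0],0],[[0,0,-15],[0,0,0],0],[[0,0,-17],[0,0,0],0],[[0,0,-17],[0,0,0],0],[[0,0,-17],[0,0,0],0]])

```text
clock: 18.75
tool_pos: [0.5345, -0.2175, 0.1784]
eef_rot: [-0.06, 0.998, -0.0, -0.0]
contact_force: [-0.1, -1.6, -0.2]
opening: 0.998
finger_force: 0.0
```

```bash
python3 - <<'E'
from h import *
s,st=snap('w15');bd(st)
P=np.array([.523,-.222]);ex=np.array([-.9928,-.1201]);ey=np.array([.1201,-.9928])
c=(0,90,20),(14,200,255)
for n,b,x in(("cu",((0,110,20),(11,200,255)),-.013),("brass",((15,120,20),(28,255,255)),-.043),("steel",((90,10,5),(125,120,110)),-.073)):
    q=P+x*ex-.0033*ey;p,f=fit([s],CYL,.021,[*q,np.radians(96.9)],*b);d=p[:2]-P
    print(n,p.round(4),np.degrees(p[2]).round(2),round(f,3),"board",1000*(d@ex),1000*(d@ey))
im=s["image"];print(cv2.cvtColor(im,cv2.COLOR_RGB2HSV)[[int(w2p(s,[*(P+x*ex),.036])[1]) for x in(-.013,-.043,-.073,.04)],[int(w2p(s,[*(P+x*ex),.036])[0]) for x in(-.013,-.043,-.073,.04)]])
print(move(st,[.47,.03,.17],np.radians(-63.5)))
E
```

```text
18.8 [ 0.5339 -0.2175  0.1776] yaw 96.84 F [-0.1 -0.2 -0.9] 1.0027745408316242
board mm -11.407787475411675 -3.2025356531899227
cu [ 0.5351 -0.2173  1.6899] 96.82 0.044 board -12.580212892281077 -3.1998968886070487
brass [ 0.5657 -0.2134  1.6853] 96.56 0.095 board -43.457909635651774 -3.4170782038365557
steel [ 0.5984 -0.2079  1.6928] 96.99 0.266 board -76.5009802819525 -4.936912786296164
[[  9 140 224]
 [ 20 161 196]
 [ 95  46  33]
 [ 12 156 173]]
(array([ 3.4 , 25.33,  0.77]), array([  0.02,  -0.1 , -19.66]))
```

The row is closed: copper at board x = −12.6 mm, brass −43.5, all parallel at 96.8°. Now the chock: turn to yaw −63.5°.

>>> carry_out(rows=[[[0.3,2.5,0],[0,0,8.5],0],[[0.6,5,0],[0,0,17],0],[[0.9,7.5,0],[0,0,25.5],0],[[1.2,10,0],[0,0,34],0],[[1.5,12.5,0],[0,0,42.5],0],[[1.8,15,0],[0,0,51],0],[[2.2,17.5,0],[0,0,59.5],0],[[2.6,20,0],[0,0,68],0],[[3,22.5,0],[0,0,76.5],0],[[3.4,25,0],[0,0,85],0],[[3.4,25.3,0],[0,0,93.5],0],[[3.4,25.3,0],[0,0,102],0]])

```text
clock: 20.0
tool_pos: [0.4696, 0.031, 0.1775]
eef_rot: [0.739, 0.673, -0.001, -0.001]
contact_force: [-0.1, 0.5, 0.4]
opening: 0.998
finger_force: 0.0
```

>>> carry_out(rows=[[[0,0,0],[0,0,8.5],0],[[0,0,0],[0,0,17],0],[[0,0,0],[0,0,25.5],0.2],[[0,0,0],[0,0,34],0.3],[[0,0,0],[0,0,42.5],0.3],[[0,0,0],[0,0,51],0.3],[[0,0,0],[0,0,58.3],0.3],[[0,0,0],[0,0,58.3],0.3],[[0,0,0],[0,0,58.3],0.3],[[0,0,0],[0,0,58.3],0.3]])

```text
clock: 21.0
tool_pos: [0.4705, 0.0298, 0.1782]
eef_rot: [0.973, 0.231, -0.001, -0.0]
contact_force: [0.4, 0.3, -0.8]
opening: 0.702
finger_force: 0.0
```

```bash
python3 - <<'E'
from h import *
s,st=snap('w16');print(st["q"].round(2))
p,f=fit([s],CHK,0,[.4864,.0601,np.radians(206.5)],(6,150,40),(16,255,255));print(p.round(4),np.degrees(p[2]),f)
g=p[:2]-.010*np.array([np.cos(p[2]),np.sin(p[2])]);print(g,move(st,[*g,.05],p[2]+np.pi/2))
print("held pose clear of tags:",w2p(s,[*g,.026]))
E
```

```text
21.05 [0.4706 0.0299 0.1784] yaw -63.36 F [ 1.1 -1.   0.2] 0.6988944606091426
[-0.02  0.6  -0.22  2.08  0.26  0.49 -1.54]
[0.4861 0.0599 3.6271] 207.81568650915304 0.04867071540439682
[0.49499073 0.06453972] (array([ 3.74, -2.  , 12.83]), array([-0.02,  0.04, -1.18]))
held pose clear of tags: (np.float64(295.76625096154845), np.float64(139.25102277499408))
```

>>> carry_out(rows=[[[3.7,-2.0,5],[0,0,-0.9],0.3],[[3.7,-2.0,9],[0,0,-0.9],0.3],[[3.7,-2.0,13],[0,0,-0.9],0.3],[[3.7,-2.0,15.5],[0,0,-0.9],0.3],[[3.7,-2.0,17.1],[0,0,-0.9],0.3],[[3.7,-2.0,17.1],[0,0,-0.9],0.3],[[3.7,-2.0,17.1],[0,0,-0.9],0.3],[[3.7,-2.0,17.1],[0,0,-0.9],0.3]])

```text
clock: 21.85
tool_pos: [0.4956, 0.0644, 0.0087]
eef_rot: [0.971, 0.237, 0.001, -0.0]
contact_force: [-0.3, 0.1, 0.2]
opening: 0.696
finger_force: 0.0
```

>>> carry_out(rows=[[[0,0,0],[0,0,0],0.4],[[0,0,0],[0,0,0],0.5],[[0,0,0],[0,0,0],0.8],[[0,0,0],[0,0,0],0.8],[[0,0,0],[0,0,0],0.8],[[0,0,0],[0,0,0],0.8]], newtons=20)

```text
clock: 22.45
tool_pos: [0.4954, 0.0643, 0.0083]
eef_rot: [0.971, 0.237, 0.001, 0.0]
contact_force: [-1.0, -0.6, 6.4]
opening: 0.454
finger_force: 19.9
```

```bash
python3 - <<'E'
from h import *
s,st=snap('w17');print(st["finger_force"])
P=np.array([.523,-.222]);ex=np.array([-.9928,-.1201]);ey=np.array([.1201,-.9928])
print("ch rel", (p:=st["tool_pos"][:2]-[.4861,.06]), p@[-.889,-.4586])
T=P+.055*ex-.0033*ey;print(T,move(st,[*T,.15],np.radians(96.9)))
E
```

```text
22.5 [0.4954 0.0644 0.0083] yaw -62.56 F [0.1 0.4 5.8] 0.45065265257493897
19.892854504287243
ch rel [0.00925194 0.0043663 ] -0.010227364564069474
[ 0.46799967 -0.22532926] (array([-15.76,  24.46, -14.18]), array([ 2.000e-02, -6.000e-02,  2.054e+01]))
```

>>> carry_out(rows=[[[0,0,-3],[0,0,0],0.8],[[0,0,-7],[0,0,0],0.8],[[0,0,-11],[0,0,-8],0.8],[[-1.5,2.5,-14],[0,0,-16],0.8],[[-3,5,-14],[0,0,-24],0.8],[[-5,8,-14],[0,0,-32],0.8],[[-7,11,-14],[0,0,-40],0.8],[[-9,14,-14],[0,0,-48],0.8],[[-11,17,-14],[0,0,-56],0.8],[[-13,20,-14],[0,0,-64],0.8],[[-15,23,-14],[0,0,-72],0.8],[[-15.8,24.4,-14],[0,0,-80],0.8]])

```text
clock: 23.7
tool_pos: [0.4652, -0.2295, 0.1471]
eef_rot: [0.592, 0.806, -0.002, -0.0]
contact_force: [-0.4, 0.4, -0.8]
opening: 0.452
finger_force: 19.9
```

>>> carry_out(rows=[[[0,0,0],[0,0,-8],0.8],[[0,0,0],[0,0,-16],0.8],[[0,0,0],[0,0,-24],0.8],[[0,0,0],[0,0,-32],0.8],[[0,0,0],[0,0,-40],0.8],[[0,0,0],[0,0,-48],0.8],[[0,0,0],[0,0,-56],0.8],[[0,0,0],[0,0,-64],0.8],[[0,0,0],[0,0,-72],0.8],[[0,0,0],[0,0,-79.4],0.8],[[0,0,0],[0,0,-79.4],0.8],[[0,0,0],[0,0,-79.4],0.8]])

```text
clock: 24.9
tool_pos: [0.4668, -0.2251, 0.1474]
eef_rot: [-0.058, 0.998, 0.0, -0.0]
contact_force: [-0.3, -0.1, -1.0]
opening: 0.453
finger_force: 19.9
```

```bash
python3 - <<'E'
from h import *
s,st=snap('w18');bd(st)
z=st["tool_pos"][2]-.0083
p,f=fit([s],CHK,z,[*(st["tool_pos"][:2]-.010*np.array([.9928,.1201])+[.02,.0024]),np.radians(6.9)],(6,150,40),(16,255,255));print("chock held",p.round(4),np.degrees(p[2]),f,st["tool_pos"][:2]-p[:2])
P=np.array([.523,-.222]);ex=np.array([-.9928,-.1201]);ey=np.array([.1201,-.9928])
print(move(st,[*(P+.050*ex-.0033*ey),.025],np.radians(96.9)))
E
```

```text
24.95 [ 0.4669 -0.2251  0.1475] yaw 96.68 F [-0.1  0.  -1. ] 0.4498457718685108
board mm 56.04345617755392 -3.6921083280385374
chock held [ 0.4742 -0.2241  0.127 ] 7.27370667003132 0.13553494007099096 [-0.00727195 -0.00091941]
(array([-0.61, -0.04, 12.25]), array([-0.  , -0.03, -0.22]))
```

>>> carry_out(rows=[[[-0.6,0,4],[0,0,-0.2],0.8],[[-0.6,0,8],[0,0,-0.2],0.8],[[-0.6,0,11],[0,0,-0.2],0.8],[[-0.6,0,12.6],[0,0,-0.2],0.8],[[-0.6,0,12.6],[0,0,-0.2],0.8],[[-0.6,0,12.6],[0,0,-0.2],0.8],[[-0.6,0,12.6],[0,0,-0.2],0.8]])

```text
clock: 25.65
tool_pos: [0.474, -0.2243, 0.023]
eef_rot: [-0.061, 0.998, -0.0, 0.001]
contact_force: [0.3, -0.5, -0.8]
opening: 0.454
finger_force: 19.9
```

```bash
python3 - <<'E'
from h import *
s,st=snap('w19');bd(st)
E
```

```text
25.7 [ 0.474  -0.2244  0.023 ] yaw 97.01 F [-0.5 -0.7 -0.5] 0.4493938134603867
board mm 48.92833689707796 -3.4604220350178956
```

>>> carry_out(rows=[[[0,0,0.4],[0,0,0.1],0.8],[[0,0,0.75],[0,0,0.1],0.8],[[0,0,0.75],[0,0,0.1],0.8],[[-0.4,0,0.75],[0,0,0.1],0.8],[[-0.8,0,0.75],[0,0,0.1],0.8],[[-1.2,0,0.75],[0,0,0.1],0.8],[[-1.5,0,0.75],[0,0,0.1],0.8],[[-1.5,0,0.75],[0,0,0.1],0.8],[[-1.5,0,0.75],[0,0,0.1],0.8]])

```text
clock: 26.6
tool_pos: [0.4891, -0.2222, 0.0143]
eef_rot: [-0.061, 0.998, 0.0, 0.001]
contact_force: [1.0, 0.1, 1.4]
opening: 0.454
finger_force: 19.9
```

```bash
python3 - <<'E'
from h import *
s,st=snap('w20');bd(st)
E
```

```text
26.65 [ 0.489  -0.2222  0.0143] yaw 96.95 F [ 0.9 -0.5  0.6] 0.4526432969651275
board mm 33.761098316274236 -3.843065512303612
```

>>> carry_out(rows=[[[-0.1,0.05,0],[0,0,0],0.8],[[-0.2,0.05,0],[0,0,0],0.8],[[-0.3,0.05,0],[0,0,0],0.8],[[-0.4,0.05,0],[0,0,0],0.8],[[-0.5,0.05,0],[0,0,0],0.8],[[-0.5,0.05,0],[0,0,0],0.8],[[-0.5,0.05,0],[0,0,0],0.8]])

```text
clock: 27.35
tool_pos: [0.4915, -0.2217, 0.0143]
eef_rot: [-0.06, 0.998, -0.0, -0.001]
contact_force: [-3.9, -1.4, 6.0]
opening: 0.453
finger_force: 19.9
```

```bash
python3 - <<'E'
from h import *
s,st=snap('w21');bd(st)
E
```

```text
27.4 [ 0.4915 -0.2217  0.0143] yaw 96.93 F [-3.8 -1.9  6.2] 0.45222937485570197
board mm 31.22186118461374 -4.0792671892455115
```

>>> carry_out(rows=[[[-0.1,0.05,0],[0,0,0],0.8],[[-0.2,0.05,0],[0,0,0],0.8],[[-0.3,0.05,0],[0,0,0],0.8],[[-0.3,0.05,0],[0,0,0],0.8],[[-0.3,0.05,0],[0,0,0],0.8]])

```text
clock: 27.9
tool_pos: [0.4943, -0.221, 0.0143]
eef_rot: [-0.06, 0.998, -0.001, -0.001]
contact_force: [-3.8, -1.3, 6.6]
opening: 0.454
finger_force: 19.9
```

```bash
python3 - <<'E'
from h import *
s,st=snap('w22');bd(st)
E
```

```text
27.95 [ 0.4944 -0.221   0.0143] yaw 96.92 F [-4.8 -1.7  7.3] 0.45136062618198775
board mm 28.30288087305464 -4.432611246006674
```

>>> carry_out(rows=[[[-0.1,0.1,0],[0,0,0],0.8],[[-0.2,0.15,0],[0,0,0],0.8],[[-0.3,0.15,0],[0,0,0],0.8],[[-0.3,0.15,0],[0,0,0],0.8],[[-0.3,0.15,0],[0,0,0],0.8]])

```text
clock: 28.45
tool_pos: [0.4944, -0.221, 0.0143]
eef_rot: [-0.06, 0.998, -0.002, -0.004]
contact_force: [-10.2, -3.7, 13.3]
opening: 0.453
finger_force: 19.9
```

```bash
python3 - <<'E'
from h import *
s,st=snap('w23');bd(st)
E
```

```text
28.5 [ 0.4944 -0.221   0.0143] yaw 96.86 F [-11.1  -3.7  13.1] 0.45469429790086396
board mm 28.294729442449054 -4.465945056541238
```

>>> carry_out(rows=[[[0.5,0,0],[0,0,0],0.8],[[0.8,0,-0.15],[0,0,0],0.8],[[0.8,0,-0.2],[0,0,0],0.8],[[0.8,0,-0.2],[0,0,0],0.8],[[0.8,0,-0.2],[0,0,0],0.8]])

```text
clock: 29.0
tool_pos: [0.4911, -0.2193, 0.0161]
eef_rot: [-0.061, 0.998, 0.0, 0.0]
contact_force: [-0.0, -0.1, -1.1]
opening: 0.454
finger_force: 19.9
```

```bash
python3 - <<'E'
from h import *
s,st=snap('w24');bd(st)
P=np.array([.523,-.222]);ex=np.array([-.9928,-.1201]);ey=np.array([.1201,-.9928])
print(move(st,[*(P+.0315*ex-.0033*ey),.0143],np.radians(96.9)))
E
```

```text
29.05 [ 0.4911 -0.2193  0.0162] yaw 96.95 F [-0.4  0.4 -0.6] 0.4552117682013638
board mm 31.36248730897113 -6.472511891125055
(array([ 0.01, -0.32,  0.19]), array([0.01, 0.03, 0.05]))
```

>>> carry_out(rows=[[[0,-0.3,0],[0,0,0],0.8],[[0,-0.33,0.1],[0,0,0],0.8],[[-0.1,-0.33,0.15],[0,0,0],0.8],[[-0.2,-0.33,0.15],[0,0,0],0.8],[[-0.3,-0.33,0.17],[0,0,0],0.8],[[-0.3,-0.33,0.17],[0,0,0],0.8],[[-0.4,-0.33,0.2],[0,0,0],0.8],[[-0.6,-0.33,0.2],[0,0,0],0.8],[[-0.6,-0.33,0.2],[0,0,0],0.8]])

```text
clock: 29.95
tool_pos: [0.4946, -0.2224, 0.0143]
eef_rot: [-0.06, 0.998, -0.001, -0.002]
contact_force: [-6.6, -0.4, 6.2]
opening: 0.452
finger_force: 19.9
```

```bash
python3 - <<'E'
from h import *
s,st=snap('w25');bd(st)
E
```

```text
30.0 [ 0.4946 -0.2224  0.0143] yaw 96.93 F [-5.6 -0.3  6.7] 0.4519796316659424
board mm 28.218536299350845 -3.003204569211093
```

>>> carry_out(rows=[[[0.1,0,-0.05],[0,0,0],0.8],[[0.15,0,-0.05],[0,0,0],0.8],[[0.15,0,-0.05],[0,0,0],0.5],[[0.15,0,-0.05],[0,0,0],0.4],[[0.15,0,-0.05],[0,0,0],0.25],[[0.15,0,-0.05],[0,0,0],0.25],[[0.15,0,-4],[0,0,0],0.25],[[0.15,0,-8],[0,0,0],0.25],[[0.15,0,-12],[0,0,0],0.25],[[0.15,0,-16],[0,0,0],0.25],[[0.15,0,-16],[0,0,0],0.25],[[0.15,0,-16],[0,0,0],0.25]])

```text
clock: 31.2
tool_pos: [0.496, -0.2226, 0.1749]
eef_rot: [-0.06, 0.998, -0.001, 0.001]
contact_force: [-0.7, 0.3, -0.7]
opening: 0.75
finger_force: 0.0
```

```bash
python3 - <<'E'
from h import *
s,st=snap('w26');bd(st)
P=np.array([.523,-.222]);ex=np.array([-.9928,-.1201]);ey=np.array([.1201,-.9928])
for n,M,z,b,x,a in(("cu",CYL,.021,((0,110,20),(11,200,255)),-.013,96.9),("brass",CYL,.021,((15,120,20),(28,255,255)),-.043,96.9),("chock",CHK,.006,((6,195,40),(16,255,255)),.02,6.9)):
    q=P+x*ex-.0033*ey;p,f=fit([s],M,z,[*q,np.radians(a)],*b);d=p[:2]-P
    print(n,p.round(4),np.degrees(p[2]).round(2),round(f,3),"board",1000*(d@ex),1000*(d@ey))
E
```

```text
31.25 [ 0.4951 -0.2226  0.1738] yaw 96.93 F [-0.6 -0.3 -0.4] 0.748577259038424
board mm 27.729001168069388 -2.7182395683418354
cu [ 0.5349 -0.2171  1.6946] 97.09 0.065 board -12.386213052441516 -3.437828174604251
brass [ 0.566  -0.2133  1.687 ] 96.66 0.13 board -43.765264807453406 -3.4924138368866524
chock [ 0.5029 -0.2211  0.1404] 8.05 0.072 board 19.821056423341457 -3.2706824340221026
```

View pics/w26.png

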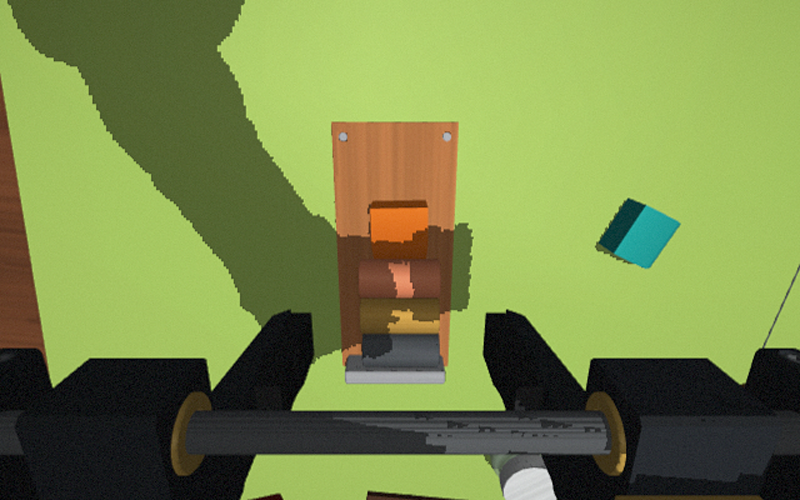

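The picture shows steel (400,350), brass (400,315) and copper (400,280) closed up against the stop (395,376). The chock at (398,228) is square and in contact, and the gripper is clear. Handing in.

```bash
python3 -c "
from plant import r
print(r.finish_job())"
```

```text
the job is handed in; nothing more can be done
None
```

The job is handed in at about 31 s: copper went rack → saddle (released) → end of the row, closed up against the stop, and the orange chock was then set flat and snug against it, within about 1 mm of its ideal place and about 1° of square by the last camera fit; the hand-in gave no verdict.

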